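# Switch the watering manifold over to the other branch

### The job

Switch the watering manifold over to its other branch by pushing its levers round. First push the lever of the open valve (the one lying in line with its pipe) until that valve is fully shut, with the lever square across its pipe; only then push the other valve's lever until it is fully open, in line with its pipe and pointing to the front. The levers sit loose on their spindles, so push them from the side and do not lift them, and leave the other things on the bench where they stand.

Things in the scene. Friction and masses are not known exactly. Their poses are not given: they have to be found in the camera images.
- pivot_a (a point): point on the vertical spindle axis, at the lever's mid-height (118 mm above the bench), of the valve that starts OPEN (lever roughly in line with its branch pipe, pointing to the front of the board). May be the left or the right valve; both look alike. Site axes: x along the branch pipe towards the header pipe at the back, y to the left, z up.
- tip_a (a point): centre of the free end of that valve's lever, 130 mm from the pivot, at the same height. The lever is a flat steel strip 20 mm wide and 5 mm thick; its outer 80 mm (50 to 130 mm from the pivot) is a black sleeve 22 mm wide and 20 mm tall, the place to push. The lever sits loose on its spindle: pulled upwards, it lifts off.
- lever_a (a joint): angle of that lever, rad; starts at 0 to 0.25. 0 = fully open, in line with the pipe, pointing along the pivot's -x (front); 1.571 = fully shut, pointing along the pivot's +y (left). Grows clockwise seen from above. Hard stops at both ends; stiff (0.5 N m: 5 N at 100 mm from the pivot), stays where left.
- pivot_b (a point): point on the vertical spindle axis, at the lever's mid-height (118 mm above the bench), of the valve that starts SHUT (lever roughly across its branch pipe). May be the left or the right valve; both look alike. Site axes: x along the branch pipe towards the header pipe at the back, y to the left, z up.
- tip_b (a point): centre of the free end of that valve's lever, 130 mm from the pivot, at the same height. The lever is a flat steel strip 20 mm wide and 5 mm thick; its outer 80 mm (50 to 130 mm from the pivot) is a black sleeve 22 mm wide and 20 mm tall, the place to push. The lever sits loose on its spindle: pulled upwards, it lifts off.
- lever_b (a joint): angle of that lever, rad; starts at 1.32 to 1.57. 0 = fully open, in line with the pipe, pointing along the pivot's -x (front); 1.571 = fully shut, pointing along the pivot's +y (left). Grows clockwise seen from above. Hard stops at both ends; stiff (0.5 N m: 5 N at 100 mm from the pivot), stays where left.
- jar: bystander, to be left where it stands: small glass jar with steel cap, 48 across, 50 tall (origin at its underside).
- nozzle: bystander, to be left where it stands: brass hose nozzle standing on end, 36 across, 60 tall (origin at its underside).
- elbow: bystander, to be left where it stands: white plastic pipe elbow, about 65 long, 50 tall (origin at its underside).
- tin: bystander, to be left where it stands: steel paint tin with paper label, 84 across, 95 tall (origin at its underside).
- screwdriver: bystander, to be left where it stands: screwdriver lying flat on the board (origin at its underside).
- tape: bystander, to be left where it stands: grey roll of tape lying flat, 90 across, 25 tall (origin at its underside).
- spray: bystander, to be left where it stands: white plastic bottle with grey cap, 64 across, 190 tall (origin at its underside).
- board: the manifold, fixed: plywood board 320 x 440 x 18 mm, white pipes of 34 mm diameter, two brass ball valves 220 mm apart side by side (spindles 110 mm left and right of this origin). Origin on the bench midway between the spindles; x to the back, y left. Pipes and valves reach 93 mm above the bench, 112 mm within 14 mm of a spindle; lever tops 128 mm.

How it is judged:
By the outcome, as a careful person would: the job done as asked, in the order asked, and still so for the second after the job is handed in, with the robot touching nothing.
It also fails if it takes over 54 s, if anything falls off the work surface, if the arm or the gripper's body presses on something with over 40 N, if the wrist force passes 120 N, or if a joint passes its speed limit or range.

### The arm

A 6-joint arm with a two-finger parallel gripper is mounted at the origin on the work surface. World frame = base frame: x ahead of the robot, y to its left, z up, the work surface at z = 0. Lengths are in m, angles in rad, forces in N, time in s.
With the tool pointing down it reaches from about 0.275 to 0.725 m from the base axis. Payload 15.9 kg.
Tool frame: the origin (TCP) lies at the very end of the fingers, on their centre line; the grasp point (between the pads) lies 19 mm behind it; z points along the fingers, y is the line along which they close (so a half turn about z gives the same grasp; the last joint's range is limited). The gripper opens to 85 mm and grips with 20 to 120 N. Pads are 22 mm wide; open, the fingers measure 114 mm over their backs; the gripper's body (76 mm by 85 mm) begins 54 mm behind the grasp point. The pads swing forward as they close: fully open they stand 13 mm farther back than shut.
Start: joints at [1.177, 0.213, -0.034, 1.323, 0, 1.571], TCP at [0.192, 0.462, 0.231] pointing down, gripper open.
Joint ranges: [-2.98, 2.98], [-0.74, 1.72], [-1.14, 1.35], [-2.1, 2.04], [-1.57, 1.44], [-3.14, 3.14]. Speed limits (rad/s): [1.89, 1.89, 2.39, 2.57, 3.14, 3.14].

### API

Orientations are given as a unit quaternion [x, y, z, w].
In Python, from bench import monitor, imaging, manip gives the robot as it stands. The module is installed in compiled form; this text tells all that it offers.
- The arm moves only by the tool step_arm, never from a script. Its argument "commands" is a list of rows, each a list of 3 entries, a list of its own where there are three numbers: the opening, from 0 (shut) to 1 (fully open), then the shift along the world's x, y, z in units of 25 mm (1.0 is 25 mm), then the turn about the world's z in units of 6 degrees (1.0 is 6 degrees). In form: [[grip, [x, y, z], roll], ...]. A call has 1 to 12 rows; each row is the pose to reach, as a shift and turn from the pose commanded when the call began; what a row does not reach only later rows make up. A row lasts 1/8 s, in which the tool goes at most 62.5 mm and 10.7 degrees, less where a joint would pass 70% of its speed; a pose out of reach is approached as far as the arm can. A call with a gripper value outside its range is refused whole. The fingers move at their own pace and stop on an object; "force" is the grip in N (left out, the last holds). Time passes only in rows, so rows that repeat a pose let the fingers close. It gives the time, the measured TCP pose, the force, the opening and the grip force at its end, in the units of the state.
- monitor.observe(): the state, without advancing time (a new reading comes with each control period).
- imaging.snapshot(name): name is "scene" or "top"; returns a dict with "frame" (384x512x3 uint8, blue, green, red), "z_map" (384x512 float32, m along the optical axis (not along the pixel's ray), 0 where there is no reading), "vfov" (degrees; the focal length in pixels is half the picture's height over the tangent of half this angle, whatever the lens; pixels are square), "cx", "cy" (the principal point, pixels), "k1" (the pictures are not rectified: a ray, as slopes to the right and down, at radius r is drawn at 1 + k1 r^2 times it, then the intrinsics apply), "position" and "orientation" of the camera in the world. Camera axes: x right, y up, looking along -z (the intrinsics and any distortion apply to the point x, -y, -z); pixel columns grow to the right and rows downward; lengths in m; the calibration is good to about 2 mm. A picture is of the moment at which its call begins.
- manip.hand_in(): hands the job in; it is judged then, once.
The state is a dict: "time": time; "joints": joint angles; "qvel": joint speeds; "joint_torque": joint torques, N m; "eef_pos": TCP position; "eef_rot": TCP orientation; "force": force on the tool from outside, world axes, zero at the start; "moment": the same for the moment, N m; "width": opening from 0.0 (shut) to 1.0 (fully open); "grasp_force": force on a finger pad.
Only numpy, scipy, OpenCV 4.12 (cv2) and the standard library are available. Lean on these libraries where they do the work, as an engineer would, in place of code of your own. Each camera call takes 0.05 s, during which the arm holds its last target. There are 200 camera calls.

## Working session

There is one attempt and no reset: what is moved stays moved. The work goes in short steps, Python scripts to look and compute and a tool call to move; the robot and the scene stay as the last step left them, time stands still between calls to the robot, and variables do not carry over. Pictures are saved under pics/ and viewed, at most 10 in all, crops included, and the job is handed in when it is done.

Besides the shell and the picture viewer there is one more tool, called after "Request:" as name(argument=value, ...) on one line, values as JSON. step_arm: Moves the arm, as the interface text tells. Its arguments: {"type":"object","properties":{"commands":{"type":"array"},"force":{"type":"number"}},"required":["commands"]}

```bash
mkdir -p pics
cat > h.py <<'E'
import numpy as np, cv2
from bench import monitor, imaging, manip
from scipy.spatial.transform import Rotation as R
def snap(n,f=None):
    s=imaging.snapshot(n)
    if f: cv2.imwrite(f,s["frame"])
    return s
def cloud(s):
    """world xyz per pixel from depth, and ray origin/dirs"""
    z=s["z_map"];h,w=z.shape;f=h/2/np.tan(np.radians(s["vfov"])/2)
    K=np.array([[f,0,s["cx"]],[0,f,s["cy"]],[0,0,1.]])
    u,v=np.meshgrid(np.arange(w),np.arange(h))
    p=cv2.undistortPoints(np.stack([u,v],-1).reshape(-1,1,2).astype(float),K,np.array([s["k1"],0,0,0,0.])).reshape(h,w,2)
    d=np.dstack([p[...,0],-p[...,1],-np.ones((h,w))])@R.from_quat(s["orientation"]).as_matrix().T
    o=np.array(s["position"])
    return o+d*z[...,None],o,d
def onplane(o,d,z): return o+d*((z-o[2])/d[...,2])[...,None]
E
python3 - <<'E'
from h import *
for n in("top","scene"):
    s=snap(n,f"pics/{n}0.png");P,o,d=cloud(s)
    print(n,o,s["vfov"],s["k1"],P[192,256]); np.savez(f"{n}0.npz",P=P,o=o,d=d,f=s["frame"])
st=monitor.observe();print(st["time"],st["eef_pos"],st["eef_rot"],st["force"])
E
```

```text
top [0.3844547  0.00465886 1.12486926] 50.559973097671204 -0.13790736495202505 [ 0.59152293 -0.00915735  0.01544437]
scene [1.10352391 0.05670317 0.86714264] 48.53938129130941 -0.09565801622011508 [ 0.45487467 -0.00197837  0.01291783]
0.1 [0.19174337 0.46145591 0.23088929] [ 1.95636879e-01  9.80676287e-01 -4.70767907e-04 -9.59434800e-05] [ 0.80910859 -0.03056921  0.02518641]
```

View pics/top0.png

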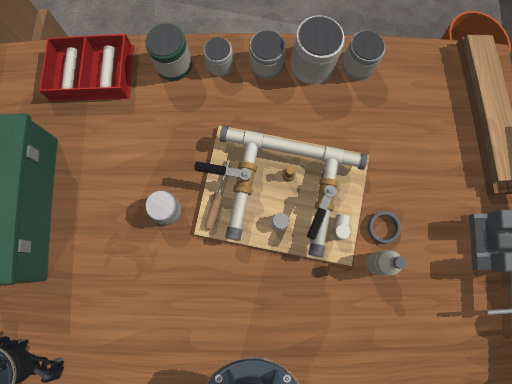

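View pics/scene0.png

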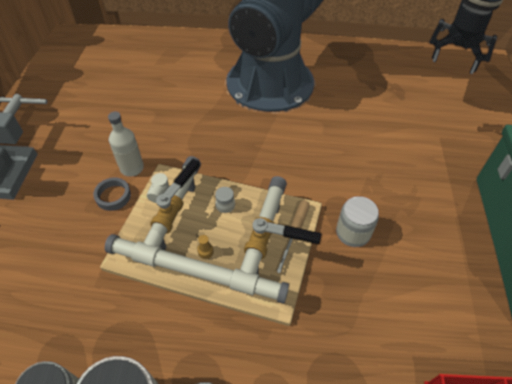

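The top view shows the open valve (A) on the right: spindle about (329,190), black lever tip about (316,236). The shut valve (B) is on the left: spindle about (245,175), tip about (197,168). The elbow (342,228) stands beside lever A, the jar is at (280,222), the nozzle at (290,173), the tin at (163,208) and the spray at (385,263).

Run:
```python
from h import *
q=np.load("top0.npz");P,o,d,f=[q[k] for k in"Podf"]
Q=onplane(o,d,.128)
m=((f.max(-1)<60)&(abs(P[...,2]-.125)<.015)).astype(np.uint8)
n,l,st,c=cv2.connectedComponentsWithStats(m)
for i in range(1,n):
    if st[i,4]<60: continue
    pts=Q[l==i][:,:2].astype(np.float32); r=cv2.minAreaRect(pts)
    print(st[i],"rect",r,"h",np.median(P[l==i][:,2]),"corners",cv2.boxPoints(r).round(3).tolist())
# pipe end caps / board corners: board outline at z .018
for n,(u,v) in dict(pivA=(329,190),pivB=(245,175)).items():print(n,onplane(o,d,.122)[v,u],P[v,u])
for n,(u,v) in dict(jar=(280,222),noz=(290,173),elb=(342,228),tin=(163,208),spray=(398,264),tape=(384,228)).items():print(n,P[v-2:v+3,u-2:u+3].reshape(-1,3).mean(0).round(3))
B=onplane(o,d,.018)
for u,v in((220,128),(195,234),(352,264),(368,180)):print("corner",B[v,u].round(3))
for s in((222,133),(364,160),(233,234),(317,250)):print("pipe",onplane(o,d,.085)[s[1],s[0]].round(3),P[s[1],s[0]].round(3))
```

```text
[149  53  34  10 129] rect ((0.9417900443077087, 0.23787039518356323), (0.09110618382692337, 0.02739815041422844), 88.58068084716797) h 0.12512116772147397 corners [[0.9269999861717224, 0.19300000369548798], [0.9539999961853027, 0.19200000166893005], [0.9570000171661377, 0.28299999237060547], [0.9290000200271606, 0.2840000092983246]]
[195 162  31  13 266] rect ((0.6318482756614685, 0.10891486704349518), (0.07787255942821503, 0.023827264085412025), 80.1648178100586) h 0.12645813183577592 corners [[0.6129999756813049, 0.0729999989271164], [0.6370000243186951, 0.0689999982714653], [0.6499999761581421, 0.14499999582767487], [0.6269999742507935, 0.14900000393390656]]
[307 208  19  32 260] rect ((0.4920191466808319, -0.1560038924217224), (0.02060546912252903, 0.07995384186506271), 66.93827056884766) h 0.12614879766232517 corners [[0.45100000500679016, -0.15000000596046448], [0.5249999761581421, -0.1809999942779541], [0.5329999923706055, -0.16200000047683716], [0.45899999141693115, -0.13099999725818634]]
[492 210  20  20 134] rect ((0.49858132004737854, -0.6507031321525574), (0.055978644639
[... 496 characters left out ...]
2], [0.41499999165534973, -0.625], [0.3659999966621399, -0.621999979019165]]
pivA [ 0.57692158 -0.19219959  0.122     ] [ 0.57589124 -0.19114574  0.12736868]
pivB [0.61534828 0.01989707 0.122     ] [0.61360848 0.01978225 0.12955672]
jar [ 0.502 -0.071  0.066]
noz [ 0.632 -0.099  0.072]
elb [ 0.486 -0.235  0.066]
tin [0.535 0.232 0.094]
spray [ 0.389 -0.337  0.188]
tape [ 0.492 -0.37  -0.001]
corner [0.777 0.093 0.018]
corner [0.474 0.158 0.018]
corner [ 0.392 -0.27   0.018]
corner [ 0.626 -0.325  0.018]
pipe [0.739 0.082 0.085] [0.738 0.082 0.088]
pipe [ 0.666 -0.297  0.085] [ 0.665 -0.296  0.089]
pipe [0.469 0.051 0.085] [0.469 0.051 0.088]
pipe [ 0.428 -0.164  0.085] [ 0.428 -0.164  0.087]
```

```bash
cat > wp.py <<'E'
from h import *
yaw=np.radians(-10.6);xb=np.array([np.cos(yaw),np.sin(yaw)]);yb=np.array([-xb[1],xb[0]])
PA=np.array([.577,-.192]);PB=np.array([.615,.020])
def C(P,th,off,sgn,r=.095):
    u=-np.cos(th)*xb+np.sin(th)*yb; n=np.sin(th)*xb+np.cos(th)*yb  # n: growing angle
    return P+r*u-sgn*off*n
E
python3 - <<'E'
from wp import *
e=np.array([.192,.462,.231])
s=C(PA,.22,.05,1);print("A approach",s,(np.r_[s,.111]-e)/.025)
for th in np.arange(.2,1.6,.15).tolist()+[1.571]:print("A",round(th,2),C(PA,th,.027,1).round(3),((C(PA,th,.027,1)-s)/.025).round(2))
s=C(PB,1.571,.05,-1);print("B approach",s)
for th in [1.571]+np.arange(1.5,-.01,-.15).tolist():print("B",round(th,2),C(PB,th,.027,-1).round(3),((C(PB,th,.027,-1)-s)/.025).round(2))
E
```

```text
A approach [ 0.46998429 -0.20052281] [ 11.1193717  -26.50091253  -4.8       ]
A 0.2 [ 0.479 -0.181] [0.35 0.77]
A 0.35 [ 0.482 -0.167] [0.46 1.35]
A 0.5 [ 0.486 -0.153] [0.65 1.91]
A 0.65 [ 0.493 -0.14 ] [0.93 2.43]
A 0.8 [ 0.502 -0.128] [1.28 2.91]
A 0.95 [ 0.512 -0.117] [1.7  3.33]
A 1.1 [ 0.524 -0.108] [2.17 3.68]
A 1.25 [ 0.537 -0.102] [2.7  3.96]
A 1.4 [ 0.551 -0.097] [3.25 4.16]
A 1.55 [ 0.566 -0.094] [3.84 4.27]
A 1.57 [ 0.568 -0.094] [3.92 4.27]
B approach [0.68163929 0.10416772]
B 1.57 [0.659 0.108] [-0.9   0.17]
B 1.5 [0.653 0.111] [-1.16  0.29]
B 1.35 [0.639 0.116] [-1.72  0.47]
B 1.2 [0.624 0.118] [-2.31  0.57]
B 1.05 [0.609 0.119] [-2.9   0.58]
B 0.9 [0.595 0.117] [-3.48  0.5 ]
B 0.75 [0.58  0.112] [-4.05  0.33]
B 0.6 [0.567 0.106] [-4.59  0.08]
B 0.45 [0.555 0.098] [-5.08 -0.24]
B 0.3 [0.544 0.088] [-5.52 -0.64]
B 0.15 [0.534 0.077] [-5.9 -1.1]
B 0.0 [0.527 0.064] [-6.2  -1.61]
```

Request:
step_arm(commands=[[0,[1,-2.2,0],0],[0,[2,-4.4,0],0],[0,[2.8,-6.6,0],0],[0,[3.7,-8.8,0],0],[0,[4.6,-11,0],0],[0,[5.5,-13.2,0],0],[0,[6.5,-15.4,0],0],[0,[7.4,-17.6,0],0],[0,[8.3,-19.8,0],0],[0,[9.2,-22,0],0],[0,[10.2,-24.2,0],0],[0,[11.1,-26.5,0],0]], force=30)

```text
time: 1.6
eef_pos: [0.4697, -0.2028, 0.2311]
eef_rot: [0.196, 0.981, 0.0, -0.0]
force: [1.0, 1.1, 0.3]
width: -0.003
grasp_force: 0.0
```

Request:
step_arm(commands=[[0,[0,0,0],0],[0,[0,0,0],0],[0,[0,0,0],0],[0,[0,0,-1],0],[0,[0,0,-2],0],[0,[0,0,-3],0],[0,[0,0,-4],0],[0,[0,0,-4.8],0],[0,[0,0,-4.8],0],[0,[0,0,-4.8],0]])

```text
time: 2.85
eef_pos: [0.4698, -0.2004, 0.1124]
eef_rot: [0.195, 0.981, -0.0, 0.001]
force: [0.2, -0.3, 0.3]
width: -0.003
grasp_force: 0.0
```

Request:
step_arm(commands=[[0,[0.2,0.4,0],0],[0,[0.35,0.77,0],0],[0,[0.4,1.05,0],0],[0,[0.46,1.35,0],0],[0,[0.55,1.63,0],0],[0,[0.65,1.91,0],0],[0,[0.8,2.17,0],0],[0,[0.93,2.43,0],0],[0,[1.1,2.67,0],0],[0,[1.28,2.91,0],0],[0,[1.28,2.91,0],0]])

```text
time: 4.22
eef_pos: [0.5014, -0.1278, 0.1113]
eef_rot: [0.195, 0.981, -0.0, -0.0]
force: [-0.5, -3.7, -0.4]
width: 0.004
grasp_force: 1.5
```

Run:
```python
from wp import *
a=snap("top")["frame"][120:280,180:420];b=snap("scene")["frame"][100:310,80:360]
cv2.imwrite("pics/m1.png",np.vstack([cv2.resize(a,(450,300)),cv2.resize(b,(450,300))]))
```

```text
(no output)
```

View pics/m1.png

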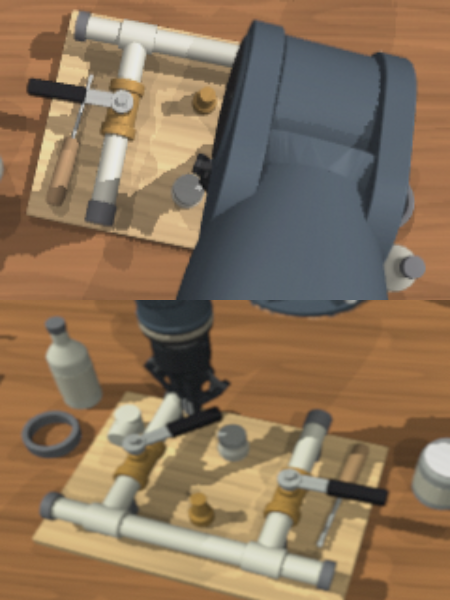

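The scene view (bottom half) shows lever A moved round to roughly half way, with the fingers behind it at about (190,395) and everything else in place. The arm hides it in the top view. I'll carry on along the arc.

Request:
step_arm(commands=[[0,[0.2,0.2,0],0],[0,[0.42,0.42,0],0],[0,[0.65,0.6,0],0],[0,[0.89,0.77,0],0],[0,[1.15,0.91,0],0],[0,[1.42,1.05,0],0],[0,[1.7,1.15,0],0],[0,[1.97,1.25,0],0],[0,[2.2,1.3,0],0],[0,[2.4,1.33,0],0],[0,[2.4,1.33,0],0]])

```text
time: 5.7
eef_pos: [0.5607, -0.0948, 0.1109]
eef_rot: [0.196, 0.981, -0.0, -0.001]
force: [-3.3, -2.2, -0.5]
width: -0.003
grasp_force: 1.7
```

Request:
step_arm(commands=[[0,[0.1,0,0],0],[0,[0.2,0.0,0],0],[0,[0.3,0,0],0],[0,[0.3,0,0],0]])

```text
time: 6.2
eef_pos: [0.5681, -0.0947, 0.111]
eef_rot: [0.196, 0.981, -0.0, -0.001]
force: [-5.2, -3.0, -0.5]
width: 0.005
grasp_force: 2.0
```

Request:
step_arm(commands=[[0,[0.06,0,0],0],[0,[0.12,0.0,0],0],[0,[0.12,0,0],0]])

```text
time: 6.58
eef_pos: [0.571, -0.0948, 0.1109]
eef_rot: [0.196, 0.981, -0.0, -0.001]
force: [-5.2, -2.8, 0.7]
width: 0.001
grasp_force: 2.1
```

Request:
step_arm(commands=[[0,[0.06,0,0],0],[0,[0.12,0.0,0],0],[0,[0.12,0,0],0]])

```text
time: 6.95
eef_pos: [0.574, -0.0948, 0.1109]
eef_rot: [0.196, 0.981, -0.0, -0.001]
force: [-4.5, -1.2, -0.2]
width: 0.001
grasp_force: 2.1
```

```bash
cat > lev.py <<'E'
from wp import *
def lever(s,P,tag):
    C_,o,d=cloud(s);Q=onplane(o,d,.128);f=s["frame"]
    rad=np.hypot(*(C_[...,:2]-P).transpose(2,0,1))
    m=((f.max(-1)<60)&(C_[...,2]>.112)&(C_[...,2]<.134)&(rad<.14)&(rad>.045)).astype(np.uint8)
    n,l,st,c=cv2.connectedComponentsWithStats(m)
    i=1+st[1:,4].argmax();pts=Q[l==i][:,:2];(cx,cy)=pts.mean(0)
    v=np.array([cx,cy])-P;r=cv2.minAreaRect(pts.astype(np.float32));b=cv2.boxPoints(r)
    e=b[1]-b[0] if np.linalg.norm(b[1]-b[0])>np.linalg.norm(b[2]-b[1]) else b[2]-b[1]
    e=e*np.sign(e@v)
    A=lambda w:round(float(np.arctan2(w@yb,-w@xb)),3)
    print(tag,st[i],"centroid",(cx,cy),"r",np.hypot(*v),"ang",A(v),"edge ang",A(e),r[1])
E
python3 - <<'E'
from lev import *
s=snap("scene");lever(s,PA,"A");lever(s,PB,"B");b=s["frame"]
cv2.imwrite("pics/m2.png",cv2.resize(b[100:310,80:360],(800,600)))
E
```

```text
A [184 201  36  18 359] centroid (np.float64(0.5996056464706394), np.float64(-0.10398398949115308)) r 0.09087262160986105 ang 1.637 edge ang 1.547 (0.07643279433250427, 0.041339218616485596)
B [284 226  38  18 397] centroid (np.float64(0.641273580985074), np.float64(0.1092277990005826)) r 0.09301559639258146 ang 1.672 edge ang 1.55 (0.0756666362285614, 0.02744360826909542)
```

View pics/m2.png

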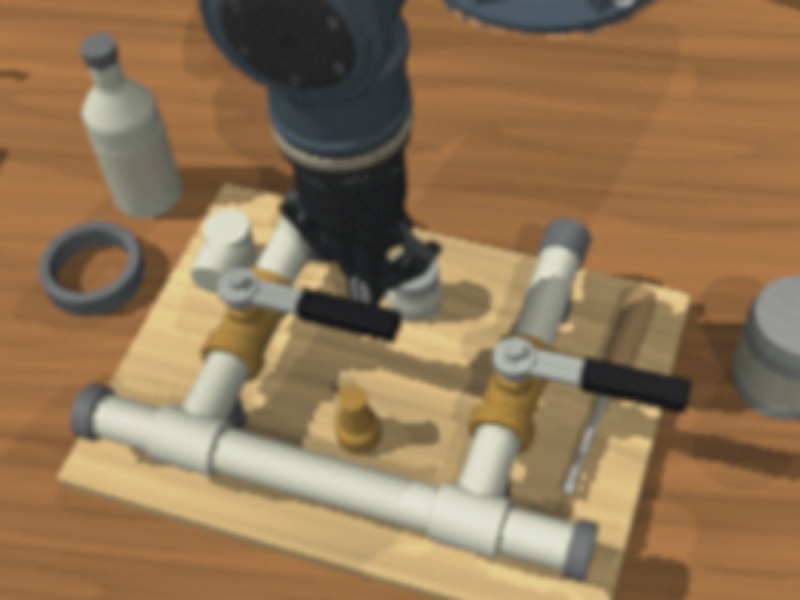

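Lever A, spindle (240,288) and tip (398,325), is now almost parallel to lever B and nearly square. I haven't felt the stop yet, so I'll nudge on until the force rises.

Request:
step_arm(commands=[[0,[0.08,0,0],0],[0,[0.16,0.0,0],0],[0,[0.16,0,0],0]])

```text
time: 7.38
eef_pos: [0.577, -0.0949, 0.1106]
eef_rot: [0.196, 0.981, -0.0, -0.002]
force: [-9.9, -3.7, 0.6]
width: 0.003
grasp_force: 4.4
```

Request:
step_arm(commands=[[0,[0.06,0,0],0],[0,[0.12,0.0,0],0],[0,[0.12,0,0],0],[0,[0.12,0,0],0]])

```text
time: 7.88
eef_pos: [0.5791, -0.0951, 0.1103]
eef_rot: [0.196, 0.981, -0.001, -0.003]
force: [-15.4, -6.8, 1.6]
width: -0.004
grasp_force: 6.7
```

Request:
step_arm(commands=[[0,[0.08,0,0],0],[0,[0.16,0.0,0],0],[0,[0.16,0,0],0],[0,[0.16,0,0],0]])

```text
time: 8.38
eef_pos: [0.5819, -0.0954, 0.1099]
eef_rot: [0.196, 0.981, -0.001, -0.004]
force: [-22.7, -8.3, 2.2]
width: 0.001
grasp_force: 9.6
```

Request:
step_arm(commands=[[0,[-0.6,0,0],0],[0,[-1.5,0.2,0],0],[0,[-1.8,0.2,0.3],0],[0,[-1.8,0.2,2],0],[0,[-1.8,0.2,3.4],0],[0,[-0.5,2.2,3.4],0],[0,[0.8,4.2,3.4],0],[0,[2.2,6.2,3.4],0],[0,[3.8,8.0,3.4],0],[0,[3.8,8.0,3.4],0],[0,[3.8,8.0,3.4],0]])

```text
time: 9.75
eef_pos: [0.6809, 0.1052, 0.1963]
eef_rot: [0.195, 0.981, 0.0, -0.0]
force: [-0.2, -0.8, -0.2]
width: 0.0
grasp_force: 0.0
```

Run:
```python
from lev import *
s=snap("scene");lever(s,PA,"A");lever(s,PB,"B");t=snap("top");lever(t,PA,"A top");st=monitor.observe();print(st["eef_pos"],st["force"])
cv2.imwrite("pics/m3.png",np.vstack([cv2.resize(t["frame"][120:280,180:420],(450,300)),cv2.resize(s["frame"][100:310,80:360],(450,300))]))
```

```text
A [184 202  36  18 342] centroid (np.float64(0.6020944738116446), np.float64(-0.10487864365090983)) r 0.09066346203398849 ang 1.666 edge ang 1.6 (0.07647644728422165, 0.024947788566350937)
B [284 226  37  18 284] centroid (np.float64(0.6426585245365147), np.float64(0.10834424796943497)) r 0.0925726748496661 ang 1.689 edge ang 1.528 (0.07404022663831711, 0.027645591646432877)
A top [280 177  31  14 259] centroid (np.float64(0.5926173148107312), np.float64(-0.10508998176878144)) r 0.08830204862203497 ang 1.564 edge ang 1.613 (0.07730680704116821, 0.022103235125541687)
[0.68048954 0.10427142 0.19704316] [-0.26239078 -0.46901088  0.06162165]
```

View pics/m3.png

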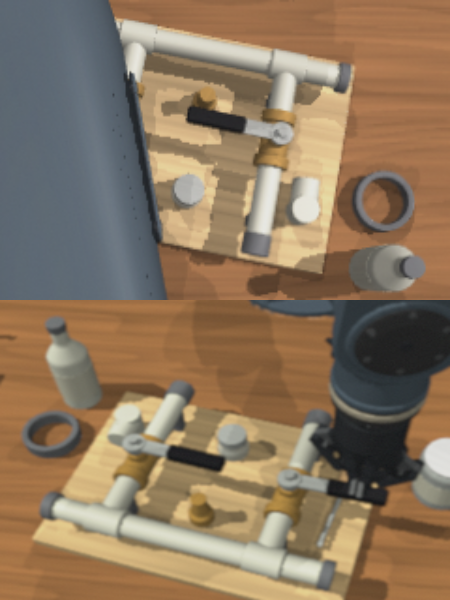

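Lever A lies parallel to the header and measures 1.56–1.61 rad, at the stop, so that valve is shut. Bystanders are unmoved. On to lever B.

Request:
step_arm(commands=[[0,[0,0,-1.2],0],[0,[0,0,-2.4],0],[0,[0,0,-3.4],0],[0,[0,0,-3.4],0],[0,[-0.5,0.1,-3.4],0],[0,[-0.9,0.17,-3.4],0],[0,[-1.2,0.29,-3.4],0],[0,[-1.45,0.38,-3.4],0],[0,[-1.72,0.47,-3.4],0],[0,[-2.0,0.52,-3.4],0],[0,[-2.3,0.57,-3.4],0],[0,[-2.3,0.57,-3.4],0]])

```text
time: 11.35
eef_pos: [0.6239, 0.1193, 0.1128]
eef_rot: [0.196, 0.981, 0.0, 0.001]
force: [3.9, -0.8, 1.0]
width: 0.0
grasp_force: 1.8
```

Request:
step_arm(commands=[[0,[-0.3,0.0,0],0],[0,[-0.6,0.0,0],0],[0,[-0.9,-0.04,0],0],[0,[-1.18,-0.08,0],0],[0,[-1.47,-0.16,0],0],[0,[-1.75,-0.25,0],0],[0,[-2.02,-0.37,0],0],[0,[-2.3,-0.5,0],0],[0,[-2.55,-0.65,0],0],[0,[-2.8,-0.82,0],0],[0,[-3.0,-1.0,0],0],[0,[-3.0,-1.0,0],0]])

```text
time: 12.85
eef_pos: [0.549, 0.0946, 0.1124]
eef_rot: [0.196, 0.981, 0.001, 0.001]
force: [3.2, 1.9, 0.9]
width: 0.0
grasp_force: 1.6
```

Run:
```python
from lev import *
s=snap("scene")
cv2.imwrite("pics/m4.png",cv2.resize(s["frame"][100:310,80:360],(600,450)))
```

```text
(no output)
```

View pics/m4.png

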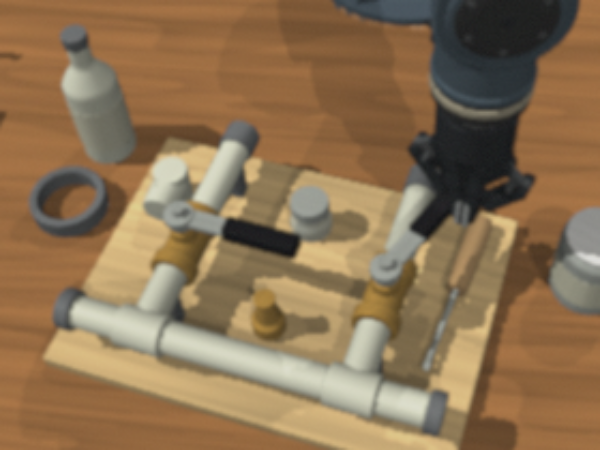

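Lever B, spindle (387,268), has swung most of the way to the front. The fingers at (462,212) are still on its left side.

Request:
step_arm(commands=[[0,[-0.22,-0.25,0],0],[0,[-0.43,-0.5,0],0],[0,[-0.6,-0.75,0],0],[0,[-0.75,-1.0,0],0],[0,[-0.85,-1.2,0],0],[0,[-0.85,-1.2,0],0]])

```text
time: 13.65
eef_pos: [0.5275, 0.0647, 0.1117]
eef_rot: [0.196, 0.981, 0.0, 0.0]
force: [4.2, 2.6, 0.8]
width: 0.0
grasp_force: 1.8
```

Request:
step_arm(commands=[[0,[-0.02,-0.12,0],0],[0,[-0.04,-0.24,0],0],[0,[-0.04,-0.24,0],0]])

```text
time: 14.02
eef_pos: [0.5264, 0.06, 0.1117]
eef_rot: [0.195, 0.981, 0.002, -0.0]
force: [2.7, 13.6, 2.6]
width: 0.004
grasp_force: 6.7
```

Request:
step_arm(commands=[[0,[0,-0.1,0],0],[0,[0,-0.16,0],0],[0,[0,-0.16,0],0],[0,[0,-0.16,0],0]])

```text
time: 14.52
eef_pos: [0.5258, 0.0571, 0.1115]
eef_rot: [0.195, 0.981, 0.002, -0.001]
force: [-1.2, 20.4, 2.0]
width: -0.001
grasp_force: 10.5
```

Request:
step_arm(commands=[[0,[0,0.6,0],0],[0,[0,1.6,0],0],[0,[0,1.8,0.3],0],[0,[0,1.8,2],0],[0,[0,1.8,4],0],[0,[-2,3.2,4.5],0],[0,[-4,5,4.5],0],[0,[-5.5,7,4.5],0],[0,[-7,9,4.5],0],[0,[-8.5,11,4.5],0],[0,[-10,13,4.5],0],[0,[-10,13,4.5],0]])

```text
time: 16.02
eef_pos: [0.2738, 0.3815, 0.224]
eef_rot: [0.193, 0.981, -0.0, -0.0]
force: [-1.1, -1.0, 0.2]
width: -0.002
grasp_force: 0.0
```

Run:
```python
from lev import *
s=snap("scene");t=snap("top");lever(t,PA,"A top");lever(t,PB,"B top");lever(s,PA,"A");lever(s,PB,"B")
P=cloud(t)[0]
for n,(u,v) in dict(jar=(280,222),noz=(290,173),elb=(342,228),tin=(163,208),spray=(398,264),tape=(384,228)).items():print(n,P[v-2:v+3,u-2:u+3].reshape(-1,3).mean(0).round(3))
cv2.imwrite("pics/m5.png",np.vstack([cv2.resize(t["frame"][120:280,180:420],(450,300)),cv2.resize(s["frame"][100:310,80:360],(450,300))]))
```

```text
A top [280 177  31  14 268] centroid (np.float64(0.5924200924547572), np.float64(-0.10536722730645935)) r 0.08799441207192617 ang 1.562 edge ang 1.603 (0.07729871571063995, 0.023584891110658646)
B top [231 193  14  31 262] centroid (np.float64(0.5301192002762609), np.float64(0.0383343797792803)) r 0.08683835352902763 ang 0.028 edge ang -0.001 (0.020810240879654884, 0.07789012044668198)
A [184 202  36  18 361] centroid (np.float64(0.6020384267627713), np.float64(-0.10491546748235422)) r 0.0906125742850934 ang 1.666 edge ang 1.596 (0.0774594396352768, 0.026232074946165085)
B [263 177  17  29 245] centroid (np.float64(0.5363524028670082), np.float64(0.03862088461529876)) r 0.0808219145940607 ang 0.047 edge ang 0.032 (0.01975744031369686, 0.07747060060501099)
jar [ 0.502 -0.071  0.067]
noz [ 0.632 -0.099  0.072]
elb [ 0.486 -0.235  0.067]
tin [0.535 0.232 0.094]
spray [ 0.389 -0.337  0.188]
tape [ 0.492 -0.37  -0.001]
```

View pics/m5.png

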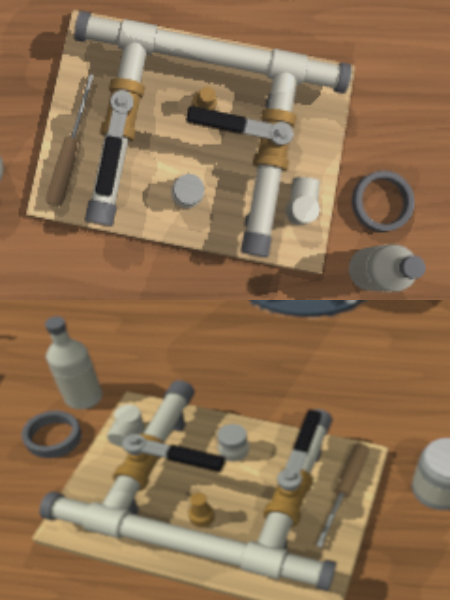

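Lever B lies in line over its pipe, from (122,102) to (107,195), and lever A is square across its pipe. Both were pushed to their stops, and nothing else moved.

```bash
python3 -c "
from bench import manip;print(manip.hand_in())"
```

```text
the job is handed in; nothing more can be done
None
```

The manifold is switched over and handed in: I first pushed the right valve's lever fully shut, then the left valve's lever fully open, each against its stop, in about 16 s; the final pictures show nothing else on the bench moved.

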